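Snap the food box lid shut all round

ROBOT

A 6-joint arm with a two-finger parallel gripper is mounted at the origin on a cart in front of the work surface, level with it; the furniture and walls round the work are solid. World frame = base frame: x ahead of the robot, y to its left, z up, the work surface at z = 0. Lengths are in m, angles in rad, forces in N, time in s.
With the tool pointing down it reaches from about 0.425 to 0.95 m from the base axis. Payload 3.5 kg.
Tool frame: the origin (TCP) lies midway between the tips of the shut fingers; the grasp point (between the pads) lies 19 mm behind it; z points along the fingers, x is the direction in which the jaws open and shut, and the axes are right-handed (so a half turn about z gives the same grasp; the last joint's range is limited). The gripper opens to 85 mm and grips with 20 to 120 N. Pads are 22 mm wide; open, the fingers measure 114 mm over their backs; the gripper's body (76 mm by 85 mm) begins 54 mm behind the grasp point. The pads swing forward as they close: fully open they stand 13 mm farther back than shut.
Start: joints at [0.988, 0.286, 1.577, -0, 1.279, -0.15], TCP at [0.283, 0.613, 0.197] pointing down, gripper open.
Joint ranges: [-2.77, 2.77], [-0.9, 2.22], [0.21, 2.48], [-1.53, 4.67], [0.24, 2.81], [-2.84, 2.84]. Speed limits (rad/s): [2.79, 2.79, 3.14, 3.14, 3.14, 3.14].

INTERFACE

Orientations are given as a unit quaternion [x, y, z, w].
In Python, from plant import readout, optics, ctrl gives the robot as it stands. The module is installed in compiled form; this text tells all that it offers.
- The arm moves only by the shell command python3 -m crank 'ROWS' [OPENING] [FORCE]. ROWS is text: rows parted by semicolons, each of 6 numbers parted by spaces: the shift along the tool's x, y, z in mm, then the turn, a rotation vector about the tool's x, y, z in rad. In form: dx dy dz ax ay az; .... A call has 1 to 5 rows; each row shifts and turns the commanded pose from where the row before left it, along the tool's axes as they then stand; what a row does not reach is not made up. A row lasts 1/8 s, in which the tool goes at most 62.5 mm and 10.7 degrees, less where a joint would pass 70% of its speed; a pose out of reach is approached as far as the arm can. A call is refused whole if a number of a shift passes 62.5 or a number of a turn 0.188, either way. A call with a gripper value outside its range is refused whole. OPENING is the opening, from -1 (shut) to 1 (fully open), set as the call begins (- or left out, the last holds). The fingers move at their own pace and stop on an object; FORCE is the grip in N (left out, the last holds). Time passes only in rows, so rows that do not move let the fingers close. It gives the time, the measured TCP pose, the force and the opening at its end, in the units of the state.
- readout.get_state(): the state, without advancing time (a new reading comes with each control period).
- optics.read_camera(name): name is "scene" or "side" or "wrist"; returns the picture (420x560x3 uint8, red, green, blue); there is no depth.
- optics.calibration(name): a dict with "mtx" (3x3 intrinsics, pixels), "rvec" (rotation vector, rad) and "tvec" (3), from world to camera coordinates, as OpenCV has them; the wrist camera has in their place "tool_from_camera" (4x4, takes a point from camera to tool coordinates, whose origin is the TCP and whose axes are the tool frame's). Camera axes: x right, y down, z forward; pixel columns grow to the right and rows downward; lengths in m; the calibration is good to about 2 mm. A picture is of the moment at which its call begins: read the wrist's pose just before it. calibration takes no time and is no camera call.
- ctrl.sign_off(): hands the job in, once; it reports no verdict.
Trained networks look in the newest picture that a camera, given by its name, has taken for a name from the list of things; names that differ only in an ending like _2 or _b are one class to them, and where a whole thing is asked for, a point or a joint stands for the part that bears it (a point fixed in the world has none). Each returns a list of dicts, best first, with "p" (0 to 1); they miss things now and then, are a little off and sometimes report something else, mostly with a low value. They report only what shows in the picture. A call takes as long as a camera call. They do not tell look-alikes from the thing itself.
- optics.recognise(camera, thing): "xy" ([column, row] as shares, 0 to 1, of the picture: columns of its width, rows of its height, amid what is visible of it).
The state is a dict: "time": time; "qpos": joint angles; "dq": joint speeds; "joint_efforts": joint torques, N m; "eef_pos": TCP position; "tcp_rot": TCP orientation; "contact_force": force on the tool from outside, world axes, zero at the start; "wrist_torque": the same for the moment, N m; "opening": opening from 0.0 (shut) to 1.0 (fully open).
Only numpy, scipy, OpenCV 4.12 (cv2) and the standard library are available. Lean on these libraries where they do the work, as an engineer would, in place of code of your own. Each camera call takes 0.05 s, during which the arm holds its last target.

TASK

The lid is on the glass food box but its rim is not snapped down yet: press down the rim section on each of the four sides until every one clicks shut, flush with the lid. Only press: do not pick the box up, tip it or push it out of its place, and leave the spice jar, the mug and the tin standing where they are.

Things in the scene. Friction and masses are not known exactly. Their poses are not given: they have to be found in the camera images.
- food_box: Loose glass food box, about 1 kg, grey snap-fit lid. Lid 150 (box x) by 200 mm (box y), glass 136 x 186 mm. Fixed middle panel (94 x 144 mm) and corners of the lid: flat top 78 mm above the worktop. Four hinged rim sections, one a side, stand up at their outer edges. Origin: centre of underside; z up, x away from the robot, y left; turned up to 0.75 rad either way.
- rim_near (a joint): Rim section on the long side towards the robot (-x of the box): strip 141 mm long, 28 mm from hinge (beside the middle panel) to outer edge. 0 = up 0.42 rad (outer edge about 11 mm high), 0.42 = shut, flush; starts at 0 to 0.1. Easy to about 0.13, then a catch resists (about 6 N near the outer edge); let go before 0.25 it springs back, past about 0.3 it snaps to 0.42 and stays.
- press_near (a point): Point on the top face of the near rim section, at the middle of its length (on three small finger ribs), 20 mm from the hinge towards the outer edge; moves with the section, 78 mm above the worktop when shut.
- rim_far (a joint): Rim section on the long side away from the robot (+x of the box): strip 141 mm long, 28 mm from hinge (beside the middle panel) to outer edge. 0 = up 0.42 rad (outer edge about 11 mm high), 0.42 = shut, flush; starts at 0 to 0.1. Easy to about 0.13, then a catch resists (about 6 N near the outer edge); let go before 0.25 it springs back, past about 0.3 it snaps to 0.42 and stays.
- press_far (a point): Point on the top face of the far rim section, at the middle of its length (on three small finger ribs), 20 mm from the hinge towards the outer edge; moves with the section, 78 mm above the worktop when shut.
- rim_left (a joint): Rim section on the short side on the left (+y of the box): strip 91 mm long, 28 mm from hinge (beside the middle panel) to outer edge. 0 = up 0.42 rad (outer edge about 11 mm high), 0.42 = shut, flush; starts at 0 to 0.1. Easy to about 0.13, then a catch resists (about 6 N near the outer edge); let go before 0.25 it springs back, past about 0.3 it snaps to 0.42 and stays.
- press_left (a point): Point on the top face of the left rim section, at the middle of its length (on three small finger ribs), 20 mm from the hinge towards the outer edge; moves with the section, 78 mm above the worktop when shut.
- rim_right (a joint): Rim section on the short side on the right (-y of the box): strip 91 mm long, 28 mm from hinge (beside the middle panel) to outer edge. 0 = up 0.42 rad (outer edge about 11 mm high), 0.42 = shut, flush; starts at 0 to 0.1. Easy to about 0.13, then a catch resists (about 6 N near the outer edge); let go before 0.25 it springs back, past about 0.3 it snaps to 0.42 and stays.
- press_right (a point): Point on the top face of the right rim section, at the middle of its length (on three small finger ribs), 20 mm from the hinge towards the outer edge; moves with the section, 78 mm above the worktop when shut.
- spice_jar: Spice jar with a dark cap, 41 mm diameter, 105 mm high, beside the left end of the box; loose bystander. Origin: centre of the underside.
- mug: White mug, 88 x 127 x 95 mm high with its handle, beside the right end of the box; loose bystander. Origin: centre of the underside.
- tin: Small tin, 57 mm diameter, 72 mm high, behind the box; loose bystander. Origin: centre of the underside.
Not all that is in view belongs to the job. Leave any red or turquoise look-alike of the food_box alone.

How it is judged:
At the end, for the whole second after the job is handed in: All four rim sections are shut (joint above 0.37 of 0.42 rad); the box stands flat and at rest within 40 mm of its starting place; the spice jar, mug and tin stand upright within 30 mm of theirs (value of joint each of rim_near, rim_far, rim_left, rim_right above 0.37 rad and distance of food_box from where it was at the start of the episode below 0.04 m and angle between food_box's own z axis and vertical below 0.03 rad and linear speed of food_box below 0.02 m/s and distance of each of spice_jar, mug, tin from where it was at the start of the episode below 0.03 m and angle between each of spice_jar, mug, tin's own z axis and vertical below 0.1 rad); the robot touches nothing.
It fails at once if the box is lifted (more than 15 mm) or tipped (more than 0.15 rad) (height (world z) of food_box above 0.015 m or angle between food_box's own z axis and vertical above 0.15 rad).
It fails at once if the box is pushed away (more than 50 mm) (distance of food_box from where it was at the start of the episode above 0.05 m).
It fails at once if the spice jar is lifted, knocked over or carried off (height (world z) of spice_jar above 0.015 m or angle between spice_jar's own z axis and vertical above 0.4 rad or distance of spice_jar from where it was at the start of the episode above 0.05 m).
It fails at once if the mug is lifted, knocked over or carried off (height (world z) of mug above 0.015 m or angle between mug's own z axis and vertical above 0.4 rad or distance of mug from where it was at the start of the episode above 0.05 m).
It fails at once if the tin is lifted, knocked over or carried off (height (world z) of tin above 0.015 m or angle between tin's own z axis and vertical above 0.4 rad or distance of tin from where it was at the start of the episode above 0.05 m).
It also fails if it takes over 45 s, if anything falls off the work surface, if the arm or the gripper's body presses on something with over 40 N, if the wrist force passes 120 N, or if a joint passes its speed limit or range.

## Working session

There is one attempt and no reset: what is moved stays moved. The work goes in short steps, Python scripts to look and compute and a shell command to move; the robot and the scene stay as the last step left them, time stands still between calls to the robot, and variables do not carry over. Pictures are saved under pics/ and viewed, and the job is handed in when it is done.

```bash
mkdir -p pics; cat > h.py <<'E'
import numpy as np, cv2
from plant import readout, optics, ctrl
from scipy.spatial.transform import Rotation as R
def save(img,name): cv2.imwrite('pics/'+name,cv2.cvtColor(np.ascontiguousarray(img),cv2.COLOR_RGB2BGR))
def cam(name,st=None):
    c=optics.calibration(name); K=np.array(c['mtx'])
    if 'rvec' in c:
        Rm=cv2.Rodrigues(np.array(c['rvec'],float))[0]; t=np.array(c['tvec'],float).ravel()
        return K,Rm,t
    T=np.array(c['tool_from_camera']); W=np.eye(4); W[:3,:3]=R.from_quat(st['tcp_rot']).as_matrix(); W[:3,3]=st['eef_pos']
    M=np.linalg.inv(W@T); return K,M[:3,:3],M[:3,3]
def onplane(C,uv,z):
    K,Rm,t=C; d=Rm.T@np.linalg.inv(K)@np.array([uv[0],uv[1],1.]); o=-Rm.T@t
    return o+d*(z-o[2])/d[2]
def proj(C,p):
    K,Rm,t=C; q=(Rm@np.atleast_2d(p).T).T+t; q=q@K.T; return q[:,:2]/q[:,2:]
E
python3 - <<'E'
from h import *
st=readout.get_state(); print(st)
for n in ['scene','side','wrist']:
    save(optics.read_camera(n),n+'0.png')
    C=cam(n,st)
    for th in ['food_box','spice_jar','mug','tin']:
        print(n,th,[(round(d['p'],2),np.round([d['xy'][0]*560,d['xy'][1]*420]).tolist()) for d in optics.recognise(n,th)][:4])
E
```

```text
{'time': 0.0, 'qpos': array([ 9.87996324e-01,  2.87188475e-01,  1.57822107e+00,  3.76925724e-05,
        1.27855913e+00, -1.50027084e-01]), 'dq': array([-1.27976870e-03,  1.93450649e-03,  7.69380463e-05,  2.34339430e-04,
       -1.25398179e-03, -3.89977763e-04]), 'joint_efforts': array([-1.68578626e-03, -4.05969822e+01, -2.92630291e+01, -2.60196894e-04,
        5.66818519e-03,  1.45449502e-05]), 'eef_pos': array([0.28265337, 0.61214878, 0.19540819]), 'tcp_rot': array([ 8.42436223e-01,  5.38794765e-01, -1.09259236e-03,  4.66842702e-04]), 'contact_force': array([ 0.33278165, -0.82807793,  0.8636827 ]), 'wrist_torque': array([ 0.02329243, -0.01318258, -0.06687636]), 'opening': 0.9960589562242158}
scene food_box [(0.85, [280.0, 217.0]), (0.74, [361.0, 317.0])]
scene spice_jar [(0.88, [248.0, 187.0]), (0.42, [299.0, 226.0])]
scene mug [(0.82, [317.0, 257.0]), (0.5, [248.0, 185.0])]
scene tin [(0.68, [323.0, 211.0])]
side food_box [(0.83, [246.0, 154.0]), (0.74, [319.0, 311.0]), (0.7, [275.0, 208.0])]
side spice_jar [(0.8, [251.0, 178.0])]
side mug [(0.78, [294.0, 247.0])]
side tin [(0.58, [316.0, 209.0])]
wrist food_box []
wrist spice_jar []
wrist mug []
wrist tin []
```

View pics/scene0.png

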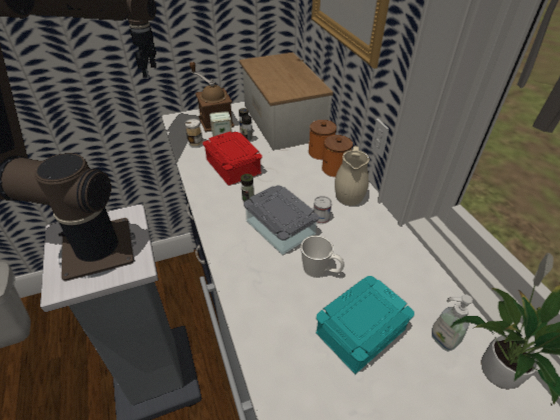

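View pics/side0.png

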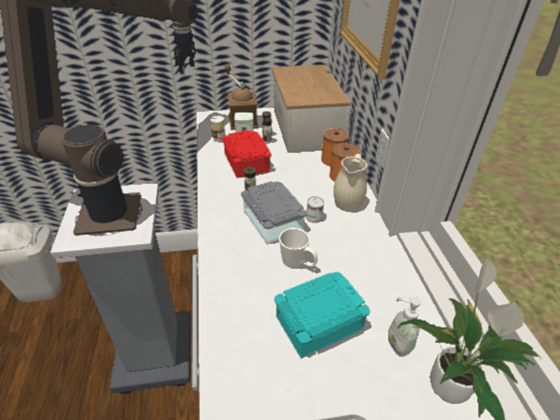

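The box with a grey lid is at scene (280,217). The look-alikes are red at (232,157) and turquoise at (364,320). Only the grey one on clear glass fits, with the jar at (248,187), the mug at (317,257) and the tin at (322,208) around it. I'll confirm with an enlarged crop and get coarse positions.

```bash
python3 - <<'E'
from h import *
a=cv2.imread('pics/scene0.png')[150:290,215:365]; b=cv2.imread('pics/side0.png')[150:290,215:365]
cv2.imwrite('pics/crop0.png',np.hstack([cv2.resize(x,None,fx=2.66,fy=2.66,interpolation=cv2.INTER_CUBIC) for x in (a,b)]))
for n,d in {'scene':{'box':(280,212,.08),'jar':(248,187,.05),'mug':(317,257,.047),'tin':(322,209,.036)},'side':{'box':(274,206,.08),'jar':(251,178,.05),'mug':(294,247,.047),'tin':(316,209,.036)}}.items():
    C=cam(n)
    for k,v in d.items(): print(n,k,np.round(onplane(C,v[:2],v[2]),3))
c=optics.calibration('wrist');print(c)
E
```

```text
scene box [ 0.537 -0.123  0.08 ]
scene jar [0.491 0.056 0.05 ]
scene mug [ 0.583 -0.298  0.047]
scene tin [ 0.686 -0.114  0.036]
side box [ 0.546 -0.133  0.08 ]
side jar [0.494 0.069 0.05 ]
side mug [ 0.583 -0.289  0.047]
side tin [ 0.691 -0.115  0.036]
{'mtx': array([[342.46114483,   0.        , 282.92446233],
       [  0.        , 342.46114483, 215.78571934],
       [  0.        ,   0.        ,   1.        ]]), 'tool_from_camera': array([[ 9.99999673e-01, -2.49919568e-04,  7.69265584e-04,
        -7.28078199e-05],
       [-1.32159466e-05,  9.45891873e-01,  3.24481994e-01,
        -8.36669208e-02],
       [-8.08736463e-04, -3.24481898e-01,  9.45891560e-01,
        -1.76089997e-01],
       [ 0.00000000e+00,  0.00000000e+00,  0.00000000e+00,
         1.00000000e+00]])}
```

View pics/crop0.png

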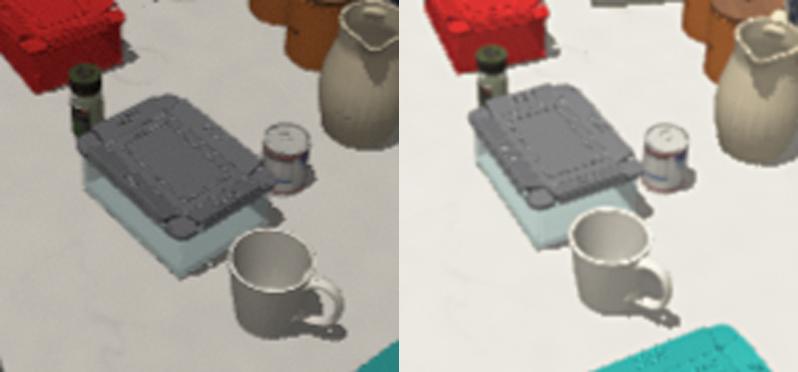

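Confirmed: grey lid on clear glass, with the rim flaring up. Next I'll work out a move to a viewpoint above it.

```bash
cat >> h.py <<'E'
def togo(target):
    st=readout.get_state(); M=R.from_quat(st['tcp_rot']).as_matrix()
    return np.round(M.T@(np.array(target)-st['eef_pos'])*1000,1)
def tyaw():
    M=R.from_quat(readout.get_state()['tcp_rot']).as_matrix(); return np.arctan2(M[1,0],M[0,0]),M
E
python3 - <<'E'
from h import *
C=cam('scene')
for uv in [(212,125),(193,140),(222,137),(245,137)]: print(uv,np.round(onplane(C,uv,0),3))
print(togo([.51,-.11,.27]), tyaw())
E
```

```text
(212, 125) [0.485 0.559 0.   ]
(193, 140) [0.386 0.472 0.   ]
(222, 137) [0.502 0.454 0.   ]
(245, 137) [ 0.591  0.422 -0.   ]
[-560.9  509.2  -73.2] (np.float64(1.1379448692344594), array([[ 4.19460981e-01,  9.07773367e-01,  2.22066301e-05],
       [ 9.07773365e-01, -4.19460981e-01,  4.78764848e-05],
       [ 5.27758126e-05,  7.62700393e-08, -9.99999999e-01]]))
```

```bash
python3 -m crank '0 0 -50 0 0 0; -35 25 -25 0 0 0; -40 37 0 0 0 0; -40 37 0 0 0 0; -40 37 0 0 0 0' -1 40; python3 -m crank '-40 37 0 0 0 0; -40 37 0 0 0 0; -40 37 0 0 0 0; -40 37 0 0 0 0; -40 37 0 0 0 0'; python3 -m crank '-40 37 0 0 0 0; -40 37 0 0 0 0; -40 37 0 0 0 0; -40 37 0 0 0 0; -40 37 0 0 0 0'; python3 - <<'E'
from h import *
print(togo([.51,-.11,.27]))
E
```

```text
time: 1.38
eef_pos: [0.3418, 0.4135, 0.2721]
tcp_rot: [0.842, 0.539, 0.0, 0.0]
contact_force: [0.7, 0.2, 0.5]
opening: 0.0
time: 2.0
eef_pos: [0.4259, 0.1542, 0.2722]
tcp_rot: [0.842, 0.539, 0.001, 0.0]
contact_force: [1.3, -0.1, -0.4]
opening: -0.003
time: 2.62
eef_pos: [0.51, -0.1051, 0.2722]
tcp_rot: [0.843, 0.539, 0.0, 0.0]
contact_force: [0.6, 0.5, 0.0]
opening: 0.004
[-4.4  2.1  2.2]
```

```bash
python3 - <<'E'
from h import *
st=readout.get_state(); im=optics.read_camera('wrist'); np.save('w1.npy',im); np.save('w1s.npy',np.r_[st['eef_pos'],st['tcp_rot']])
save(cv2.resize(im,None,fx=1.42,fy=1.42,interpolation=cv2.INTER_CUBIC),'w1.png')
C=cam('wrist',st)
zs={'food_box':.08,'spice_jar':.05,'mug':.047,'tin':.036,'press_near':.086,'press_far':.086,'press_left':.086,'press_right':.086}
for th in zs:
    for d in optics.recognise('wrist',th)[:3]:
        uv=np.array(d['xy'])*[560,420]; print(th,round(d['p'],2),np.round(uv),np.round(onplane(C,uv,zs[th]),3))
E
```

```text
food_box 0.98 [292. 197.] [ 0.533 -0.104  0.08 ]
food_box 0.7 [517.  55.] [0.494 0.155 0.08 ]
food_box 0.61 [ 49. 345.] [ 0.582 -0.474  0.08 ]
spice_jar 0.55 [405.  93.] [0.485 0.054 0.05 ]
mug 0.85 [165. 288.] [ 0.585 -0.314  0.047]
tin 0.62 [333. 290.] [ 0.689 -0.113  0.036]
press_near 0.8 [ 20. 402.] [ 0.641 -0.563  0.086]
press_near 0.58 [252. 164.] [ 0.481 -0.127  0.086]
press_far 0.85 [ 60. 336.] [ 0.575 -0.447  0.086]
press_far 0.62 [524.   3.] [0.452 0.167 0.086]
press_far 0.59 [330. 237.] [ 0.593 -0.084  0.086]
press_left 0.88 [529.  62.] [0.504 0.16  0.086]
press_left 0.86 [348. 150.] [ 0.51  -0.03   0.086]
press_left 0.58 [  2. 313.] [ 0.517 -0.491  0.086]
press_right 0.77 [234. 250.] [ 0.562 -0.191  0.086]
press_right 0.45 [335. 290.] [ 0.66  -0.104  0.086]
press_right 0.31 [161. 286.] [ 0.567 -0.292  0.086]
```

View pics/w1.png

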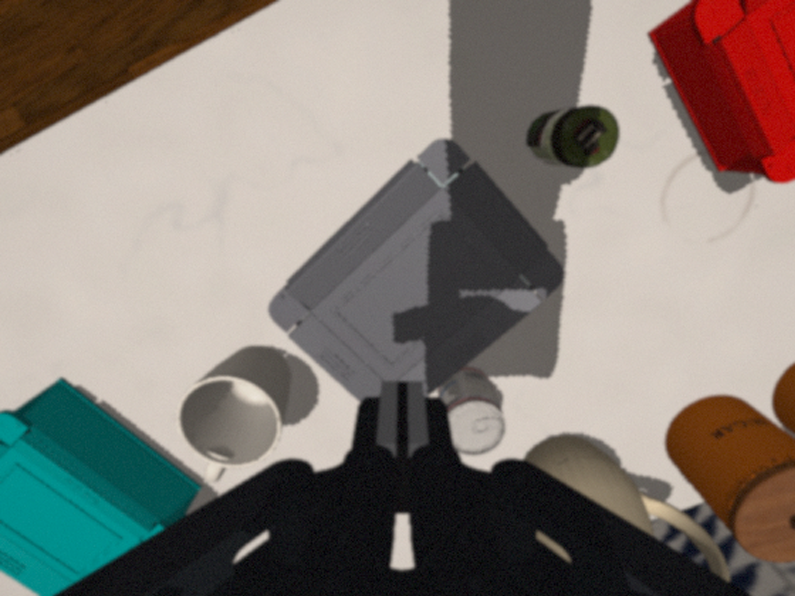

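The wrist view shows the grey lid with its near-right corner at (280,310), near-left at (440,150) and far-left at (558,278) in the enlarged picture. The jar is at (580,135), the mug at (232,420) and the tin at (472,410). I'll fit the pose and check it with an overlay.

```bash
cat >> h.py <<'E'
def boxpts(cx,cy,th,P):
    P=np.atleast_2d(P).astype(float); c,s=np.cos(th),np.sin(th)
    return np.c_[cx+c*P[:,0]-s*P[:,1],cy+s*P[:,0]+c*P[:,1],P[:,2]]
def overlay(im,C,pose,name,S=1.42):
    b=cv2.resize(np.ascontiguousarray(im),None,fx=S,fy=S,interpolation=cv2.INTER_CUBIC)
    def poly(P,col):
        q=(proj(C,boxpts(*pose,P))*S).astype(np.int32); cv2.polylines(b,[q],True,col,1)
    r=lambda x,y,z:[(-x,-y,z),(x,-y,z),(x,y,z),(-x,y,z)]
    poly(r(.075,.1,.078),(255,0,0)); poly(r(.047,.072,.078),(0,255,0)); poly(r(.068,.093,.0),(0,0,255))
    for p in [(-.067,0,.086),(.067,0,.086),(0,.092,.086),(0,-.092,.086)]:
        q=proj(C,boxpts(*pose,p))[0]*S; cv2.circle(b,(int(q[0]),int(q[1])),3,(255,255,0),-1)
    save(b,name)
E
python3 - <<'E'
from h import *
im=np.load('w1.npy'); s=np.load('w1s.npy'); C=cam('wrist',{'eef_pos':s[:3],'tcp_rot':s[3:]})
for uv in [(280,310),(440,150),(558,278)]: print(np.round(onplane(C,np.array(uv)/1.42,.078),3))
overlay(im,C,(.537,-.108,.34),'w1o.png')
for uv,z in [((585,135),.105),((230,420),.095),((472,425),.072)]: print(np.round(onplane(C,np.array(uv)/1.42,z),3))
E
```

```text
[ 0.511 -0.214  0.078]
[ 0.452 -0.048  0.078]
[ 0.58  -0.001  0.078]
[0.483 0.042 0.105]
[ 0.575 -0.293  0.095]
[ 0.68  -0.114  0.072]
```

View pics/w1o.png

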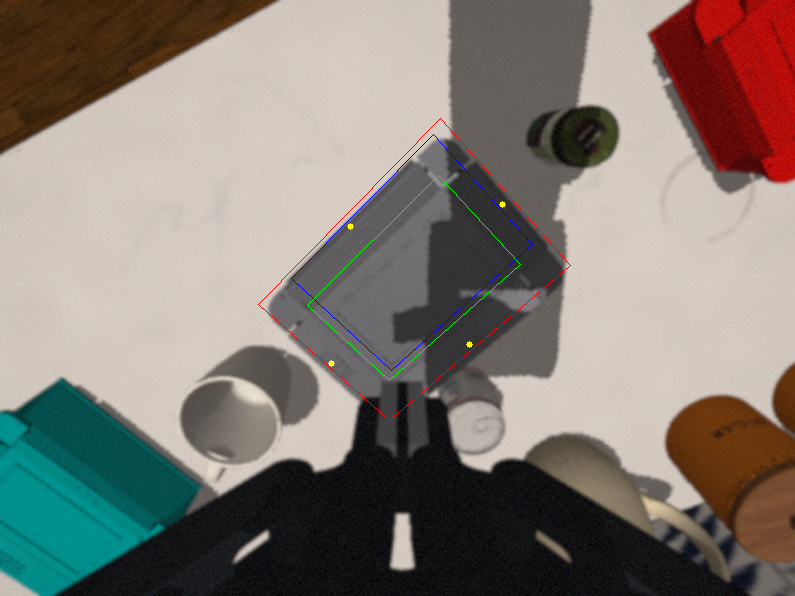

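```bash
python3 - <<'E'
from h import *
im=np.load('w1.npy'); s=np.load('w1s.npy'); C=cam('wrist',{'eef_pos':s[:3],'tcp_rot':s[3:]})
cr=im[85:295,180:410].astype(float); cr=(np.clip(cr/130,0,1)**.6*255).astype(np.uint8)
S=2.85
b=cv2.resize(cr,None,fx=S,fy=S,interpolation=cv2.INTER_CUBIC)
pose=(.543,-.111,.34)
for x,y in [(.047,.072),(.075,.1)]:
  q=((proj(C,boxpts(*pose,[(-x,-y,.078),(x,-y,.078),(x,y,.078),(-x,y,.078)]))-[180,85])*S).astype(np.int32); cv2.polylines(b,[q],True,(0,255,0),1)
save(b,'w1c.png'); print(b.shape)
E
```

```text
(598, 656, 3)
```

View pics/w1c.png

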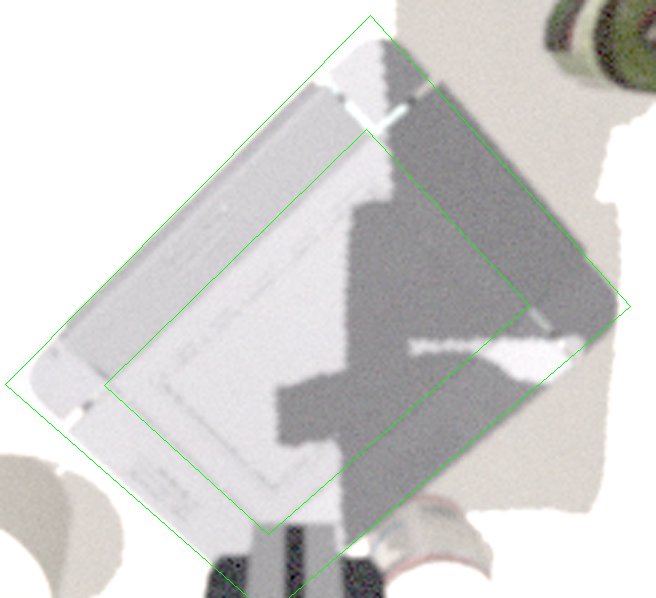

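The fit matches to about 3 mm: box at (0.543, -0.111), yaw 0.34. Clearance from the fingers to the jar, mug and tin is about 50 mm each. I'll start with the near side.

```bash
cat >> h.py <<'E'
POSE=(.543,-.111,.34)
PT={'near':(-.069,0),'far':(.069,0),'left':(0,.094),'right':(0,-.094)}
def tgt(s,z): 
    p=boxpts(*POSE,(PT[s][0],PT[s][1],z))[0]; return p,togo(p)
E
python3 - <<'E'
from h import *
for s in PT: print(s,tgt(s,.115))
E
```

```text
near (array([ 0.47794993, -0.13401061,  0.115     ]), array([-42.3, -15.3, 157. ]))
far (array([ 0.60805007, -0.08798939,  0.115     ]), array([ 53.9,  83.6, 157.1]))
left (array([ 0.51165221, -0.02238106,  0.115     ]), array([ 73.2, -31.3, 157. ]))
right (array([ 0.57434779, -0.19961894,  0.115     ]), array([-61.6,  99.6, 157.1]))
```

```bash
python3 -m crank '-21 -8 50 0 0 0; -21 -7 50 0 0 0; 0 0 40 0 0 0; 0 0 17 0 0 0; 0 0 0 0 0 0'; python3 - <<'E'
from h import *
print(tgt('near',.079))
save(optics.read_camera('wrist'),'w2.png')
E
```

```text
time: 3.7
eef_pos: [0.4782, -0.1343, 0.1144]
tcp_rot: [0.842, 0.539, -0.0, -0.001]
contact_force: [-0.2, -0.2, 0.4]
opening: -0.002
(array([ 0.47794993, -0.13401061,  0.079     ]), array([ 0.2, -0.3, 35.4]))
```

View pics/w2.png

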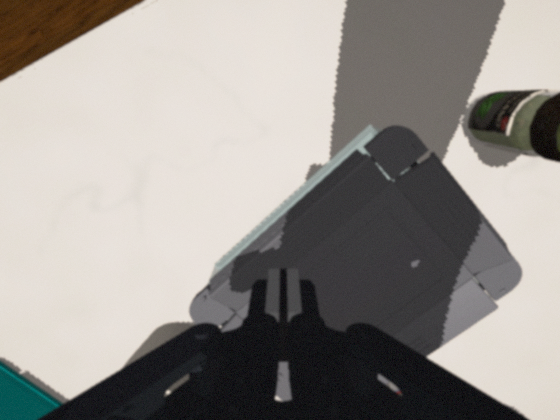

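```bash
python3 - <<'E'
from h import *
st=readout.get_state(); C=cam('wrist',st); im=cv2.cvtColor(cv2.imread('pics/w2.png'),cv2.COLOR_BGR2RGB)
im=(np.clip(im/150.,0,1)**.6*255).astype(np.uint8)
overlay(im,C,POSE,'w2o.png'); print(proj(C,[st['eef_pos']])*1.42)
E
```

```text
[[401.57513404 361.6525029 ]]
```

View pics/w2o.png

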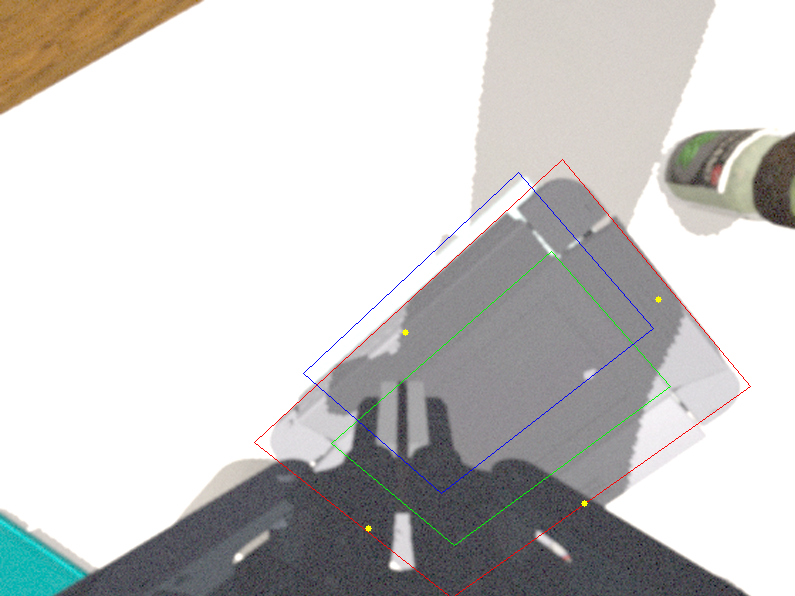

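The pose agrees here too: the inner panel corner is at (552,253) in both picture and model. Pressing down in steps while watching the force.

```bash
python3 -m crank '0 0 14 0 0 0; 0 0 6 0 0 0; 0 0 5 0 0 0'; python3 -m crank '0 0 4 0 0 0; 0 0 3 0 0 0; 0 0 0 0 0 0'
```

```text
time: 4.12
eef_pos: [0.4785, -0.1351, 0.0897]
tcp_rot: [0.842, 0.539, 0.0, 0.0]
contact_force: [-0.2, 0.4, 0.0]
opening: 0.001
time: 4.5
eef_pos: [0.4783, -0.1351, 0.0826]
tcp_rot: [0.842, 0.539, -0.0, -0.0]
contact_force: [-0.9, 1.4, 0.0]
opening: 0.001
```

```bash
python3 -m crank '0 0 2 0 0 0; 0 0 1 0 0 0'; python3 -m crank '0 0 1 0 0 0; 0 0 1 0 0 0';  python3 - <<'E'
from h import *
save(optics.read_camera('wrist'),'w3.png'); st=readout.get_state(); print(st['contact_force'],st['eef_pos'])
E
```

```text
time: 4.75
eef_pos: [0.4785, -0.1352, 0.0798]
tcp_rot: [0.842, 0.539, 0.0, 0.0]
contact_force: [0.5, 0.1, -0.4]
opening: -0.001
time: 5.0
eef_pos: [0.4784, -0.1351, 0.0778]
tcp_rot: [0.842, 0.539, 0.0, 0.0]
contact_force: [-0.9, 0.2, -0.2]
opening: -0.001
[-1.48674659 -0.07127113  0.0235778 ] [ 0.47833516 -0.13507357  0.07764774]
```

View pics/w3.png

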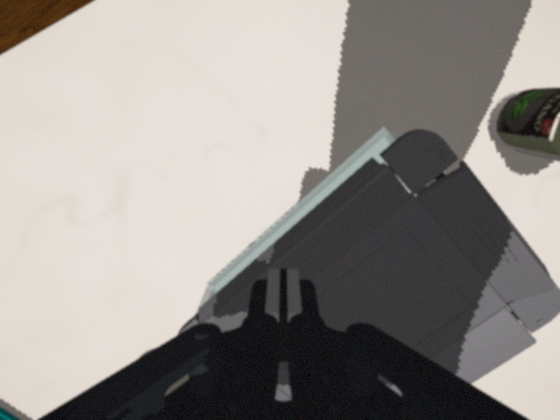

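```bash
python3 - <<'E'
from h import *
st=readout.get_state(); C=cam('wrist',st); im=cv2.cvtColor(cv2.imread('pics/w3.png'),cv2.COLOR_BGR2RGB)
im=(np.clip(im/110.,0,1)**.5*255).astype(np.uint8)
overlay(im,C,POSE,'w3o.png'); print(proj(C,[st['eef_pos']])*1.42)
save(optics.read_camera('side'),'s3.png');save(optics.read_camera('scene'),'c3.png')
a=cv2.imread('pics/c3.png')[130:270,215:365]; b=cv2.imread('pics/s3.png')[120:260,195:345]
cv2.imwrite('pics/crop3.png',np.hstack([cv2.resize(x,None,fx=2.66,fy=2.66,interpolation=cv2.INTER_CUBIC) for x in (a,b)]))
E
```

```text
[[401.5750499  361.64910678]]
```

View pics/w3o.png

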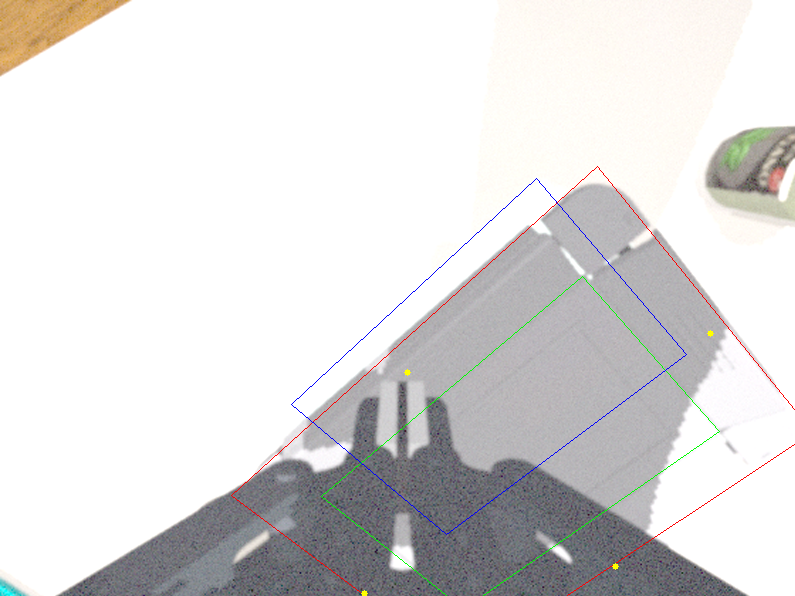

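View pics/crop3.png

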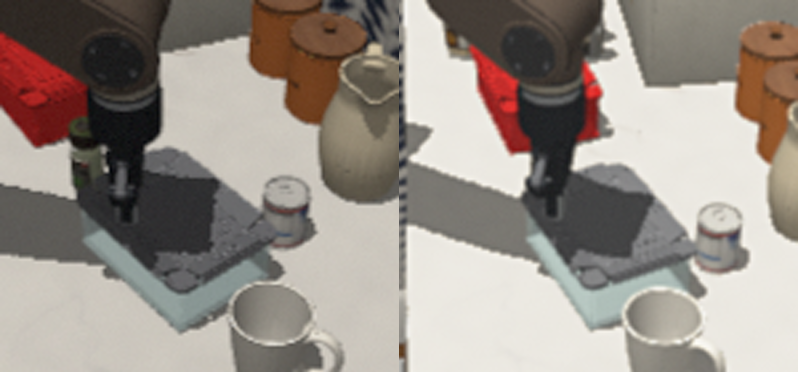

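The near rim section still looks up and there's no contact force, so the fingertips seem to sit slightly short of the TCP. Continuing in small steps.

```bash
for i in 1 2; do :; done; python3 -m crank '0 0 1 0 0 0; 0 0 1 0 0 0';python3 -m crank '0 0 1 0 0 0; 0 0 1 0 0 0'; python3 -m crank '0 0 1 0 0 0; 0 0 0 0 0 0'
```

```text
time: 5.4
eef_pos: [0.4784, -0.1351, 0.0758]
tcp_rot: [0.842, 0.539, 0.0, 0.0]
contact_force: [0.4, 0.3, 0.0]
opening: 0.001
time: 5.65
eef_pos: [0.4784, -0.1351, 0.0737]
tcp_rot: [0.842, 0.539, -0.0, -0.0]
contact_force: [-0.5, 0.1, -0.1]
opening: -0.002
time: 5.9
eef_pos: [0.4783, -0.1351, 0.0727]
tcp_rot: [0.842, 0.539, -0.0, -0.0]
contact_force: [-0.3, -0.1, -0.2]
opening: 0.004
```

```bash
python3 - <<'E'
from h import *
st=readout.get_state(); C=cam('wrist',st); im=optics.read_camera('wrist'); save(im,'w4.png')
im=(np.clip(im/110.,0,1)**.5*255).astype(np.uint8)
a=cv2.resize(im[80:330,140:480],None,fx=2.3,fy=2.3,interpolation=cv2.INTER_CUBIC); save(a,'w4c.png')
save(optics.read_camera('scene'),'c4.png');save(optics.read_camera('side'),'s4.png')
a=cv2.imread('pics/c4.png')[170:240,230:290]; b=cv2.imread('pics/s4.png')[150:220,225:285]
cv2.imwrite('pics/crop4.png',np.hstack([cv2.resize(x,None,fx=6.6,fy=6.6,interpolation=cv2.INTER_CUBIC) for x in (a,b)]))
E
```

```text
(no output)
```

View pics/w4c.png

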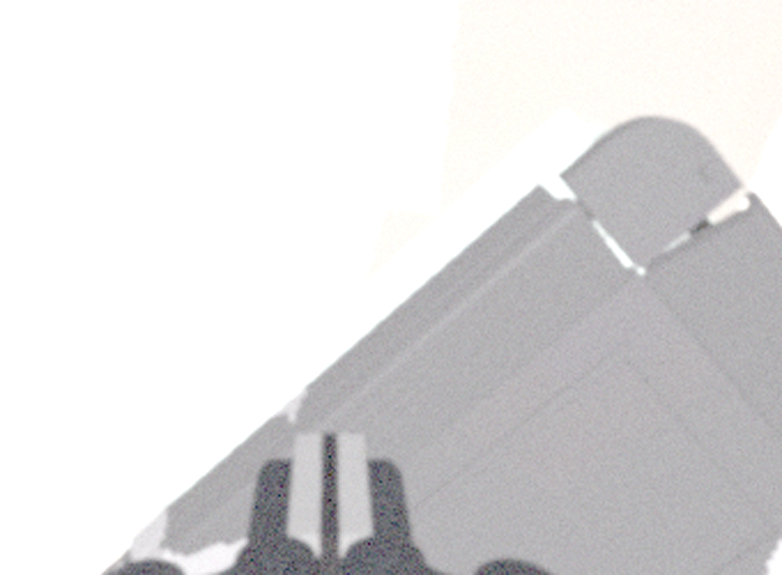

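View pics/crop4.png

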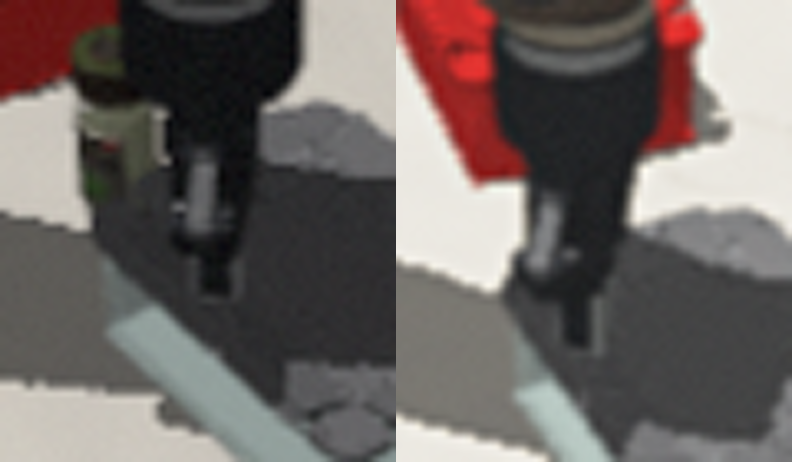

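The fingertip at (330,435) lies over the rim strip, clear of the panel. Its contact edge looks about 10 mm above the nominal TCP, so I'll go on down gently.

```bash
python3 -m crank '0 0 1 0 0 0; 0 0 1 0 0 0';python3 -m crank '0 0 1 0 0 0; 0 0 1 0 0 0'; python3 -m crank '0 0 1 0 0 0; 0 0 1 0 0 0'
```

```text
time: 6.3
eef_pos: [0.4784, -0.1351, 0.0708]
tcp_rot: [0.842, 0.539, 0.0, 0.0]
contact_force: [-0.0, -0.4, 1.2]
opening: 0.0
time: 6.55
eef_pos: [0.4784, -0.1351, 0.0687]
tcp_rot: [0.842, 0.539, -0.0, -0.0]
contact_force: [0.4, 0.0, -0.2]
opening: -0.001
time: 6.8
eef_pos: [0.4784, -0.1351, 0.0667]
tcp_rot: [0.842, 0.539, -0.0, -0.0]
contact_force: [-0.3, 0.3, -0.2]
opening: 0.001
```

```bash
python3 - <<'E'
from h import *
p=np.array([.4783,-.1351,.0727])
for n in ['scene','side']: print(n,proj(cam(n),[p,p+[0,0,.02]]).round(1))
P=[]
for n in ['scene','side']:
    K,Rm,t=cam(n); P.append(K@np.c_[Rm,t])
X=cv2.triangulatePoints(P[0],P[1],np.array([[263.3],[215.2]]),np.array([[252.6],[202.7]])); print((X[:3]/X[3]).ravel())
save(optics.read_camera('scene'),'c5.png');save(optics.read_camera('side'),'s5.png')
a=cv2.imread('pics/c5.png')[170:240,230:290]; b=cv2.imread('pics/s5.png')[150:220,225:285]
out=[]
p=readout.get_state()['eef_pos']
for x,n,o in((a,'scene',(230,170)),(b,'side',(225,150))):
    y=cv2.resize(x,None,fx=6.6,fy=6.6,interpolation=cv2.INTER_CUBIC); y=np.clip(y*1.6,0,255).astype(np.uint8)
    q=((proj(cam(n),[p])[0]-o+.5)*6.6).astype(int); cv2.circle(y,tuple(int(v) for v in q),4,(0,0,255),-1)
    for s in [(-.067,0),(-.075,0),(-.047,0)]:
        q=((proj(cam(n),boxpts(*POSE,(s[0],s[1],.078)))[0]-o+.5)*6.6).astype(int); cv2.circle(y,tuple(int(v) for v in q),4,(0,255,255),-1)
    out.append(y)
cv2.imwrite('pics/crop5.png',np.hstack(out))
E
```

```text
scene [[262.8 221.2]
 [262.7 216.4]]
side [[252.9 210. ]
 [252.8 205.2]]
[ 0.47595508 -0.1501473   0.11378031]
```

View pics/crop5.png

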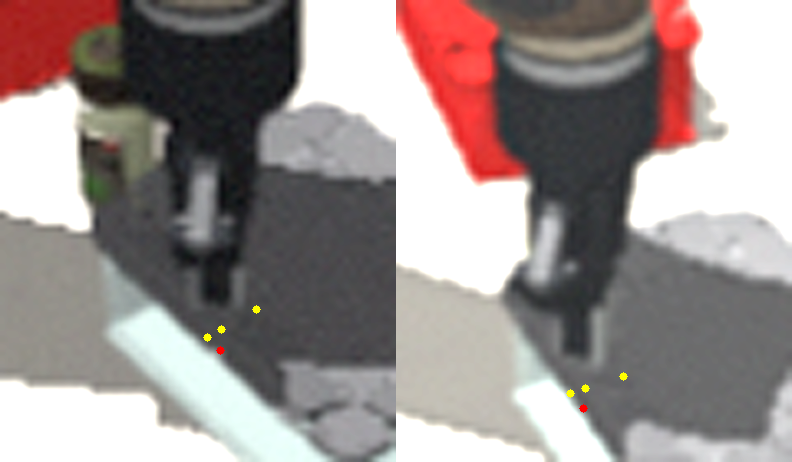

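Both fixed views put the visible fingertip about 25–30 mm above the nominal TCP, so contact should come at TCP z of about 0.06. The gripper body stays clear, at z above 0.12. Continuing with force watch.

```bash
for i in a; do python3 -m crank '0 0 2 0 0 0; 0 0 2 0 0 0'|grep -E 'eef|force'; done; python3 -m crank '0 0 1.5 0 0 0; 0 0 1.5 0 0 0'|grep -E 'eef|force'; python3 -m crank '0 0 1.5 0 0 0; 0 0 1.5 0 0 0'|grep -E 'eef|force'
```

```text
eef_pos: [0.4784, -0.1351, 0.0627]
contact_force: [0.5, 0.6, -0.1]
eef_pos: [0.4784, -0.1351, 0.0597]
contact_force: [0.2, -0.6, 0.6]
eef_pos: [0.4784, -0.1351, 0.0567]
contact_force: [-0.3, -0.0, 0.3]
```

```bash
python3 - <<'E'
from h import *
im=optics.read_camera('wrist')
im=(np.clip(im/110.,0,1)**.5*255).astype(np.uint8)
a=cv2.resize(im[80:330,140:480],None,fx=2.3,fy=2.3,interpolation=cv2.INTER_CUBIC); save(a,'w6c.png')
save(optics.read_camera('scene'),'c6.png');save(optics.read_camera('side'),'s6.png')
a=cv2.imread('pics/c6.png')[170:240,230:290]; b=cv2.imread('pics/s6.png')[150:220,225:285]
cv2.imwrite('pics/crop6.png',np.hstack([np.clip(2*cv2.resize(x,None,fx=6.6,fy=6.6,interpolation=cv2.INTER_CUBIC).astype(int),0,255) for x in (a,b)]))
E
```

```text
[ WARN:0@2.910] global loadsave.cpp:1063 imwrite_ Unsupported depth image for selected encoder is fallbacked to CV_8U.
```

View pics/w6c.png

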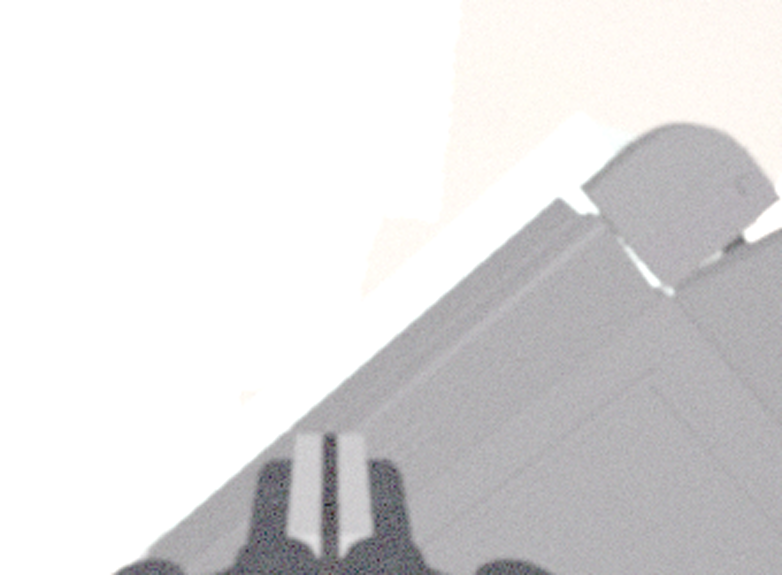

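View pics/crop6.png

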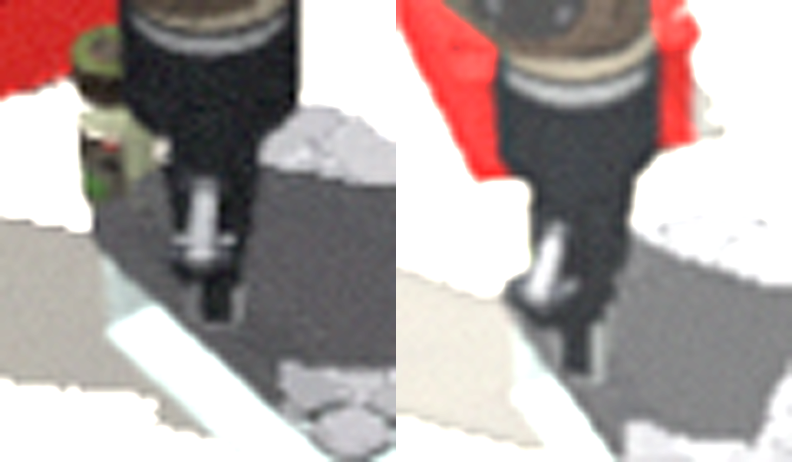

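The tip, at (220,320) in the scene crop, is now just above the rim press point at about (221,328). Continuing.

```bash
for i in a; do python3 -m crank '0 0 1 0 0 0; 0 0 1 0 0 0'|grep -E 'eef|force'; done; python3 -m crank '0 0 1 0 0 0; 0 0 1 0 0 0'|grep -E 'eef|force'; python3 -m crank '0 0 1 0 0 0; 0 0 0 0 0 0'|grep -E 'eef|force'
```

```text
eef_pos: [0.4784, -0.1351, 0.0548]
contact_force: [0.7, 0.8, -0.2]
eef_pos: [0.4783, -0.1352, 0.0529]
contact_force: [-2.1, -1.0, 1.7]
eef_pos: [0.4784, -0.1352, 0.0518]
contact_force: [-0.8, -0.2, 0.6]
```

```bash
for i in a; do python3 -m crank '0 0 1 0 0 0; 0 0 0 0 0 0'|grep -E 'eef|force'; done; python3 -m crank '0 0 1 0 0 0; 0 0 0 0 0 0'|grep -E 'eef|force'; python3 -m crank '0 0 1 0 0 0; 0 0 0 0 0 0'|grep -E 'eef|force'; python3 - <<'E'
from h import *
im=optics.read_camera('wrist')
im=(np.clip(im/110.,0,1)**.5*255).astype(np.uint8)
a=cv2.resize(im[80:330,140:480],None,fx=2.3,fy=2.3,interpolation=cv2.INTER_CUBIC); save(a,'w7c.png')
E
```

```text
eef_pos: [0.4783, -0.1352, 0.0509]
contact_force: [-1.7, -0.7, 3.0]
eef_pos: [0.4781, -0.1353, 0.05]
contact_force: [-3.1, -1.4, 4.9]
eef_pos: [0.4781, -0.1352, 0.049]
contact_force: [-4.2, -0.5, 5.0]
```

View pics/w7c.png

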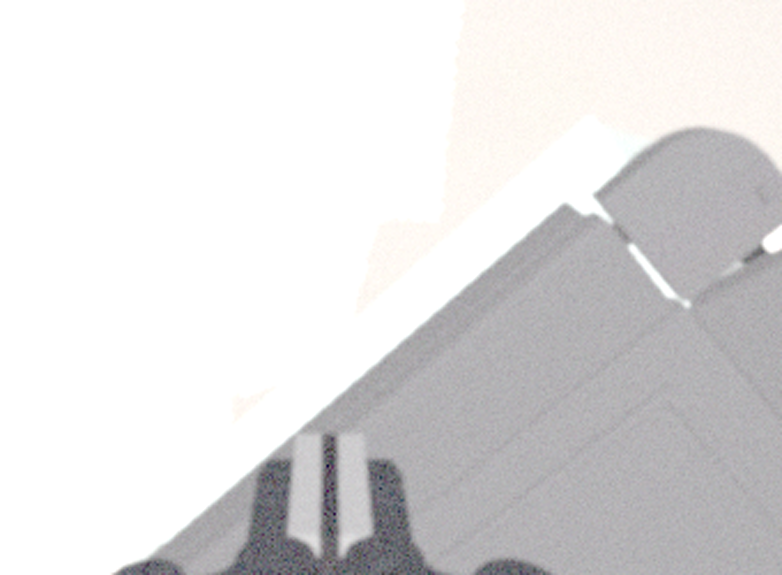

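Real contact, with 5 N vertical and some friction pulling the tool outward as the rim swings. The next steps follow the rim's arc outward slightly while going down.

```bash
for i in a; do python3 -m crank '-0.7 -0.7 1 0 0 0; 0 0 0 0 0 0'|grep -E 'eef|force'; done; python3 -m crank '-0.4 -0.4 1 0 0 0; 0 0 0 0 0 0'|grep -E 'eef|force'; python3 -m crank '0 0 1 0 0 0; 0 0 0 0 0 0'|grep -E 'eef|force'
```

```text
eef_pos: [0.4778, -0.1354, 0.0477]
contact_force: [0.0, -0.5, 1.5]
eef_pos: [0.477, -0.1354, 0.0464]
contact_force: [0.3, 0.3, 0.7]
eef_pos: [0.4768, -0.1355, 0.0455]
contact_force: [0.5, -0.5, -0.0]
```

The force dropped to zero at TCP z 0.0477, which looks like the snap. Checking by picture.

```bash
python3 -m crank '0 0 1 0 0 0; 0 0 1 0 0 0'|grep -E 'eef|force'; python3 -m crank '0 0 -25 0 0 0; 0 0 -10 0 0 0; 0 0 0 0 0 0'|grep -E 'time|eef|force';  python3 - <<'E'
from h import *
st=readout.get_state(); C=cam('wrist',st); im=optics.read_camera('wrist')
im=(np.clip(im/110.,0,1)**.5*255).astype(np.uint8)
overlay(im,C,POSE,'w8o.png')
print({s:tgt(s,.085)[1] for s in PT})
E
```

```text
eef_pos: [0.477, -0.1357, 0.0438]
contact_force: [0.3, -0.2, -0.7]
time: 10.72
eef_pos: [0.4776, -0.136, 0.0797]
contact_force: [-0.4, -0.1, -0.6]
{'near': array([ 1.9,  0.1, -6.1]), 'far': array([98.3, 98.9, -6.1]), 'left': array([117.4, -16.1,  -6.1]), 'right': array([-17.2, 115.1,  -6.1])}
```

View pics/w8o.png

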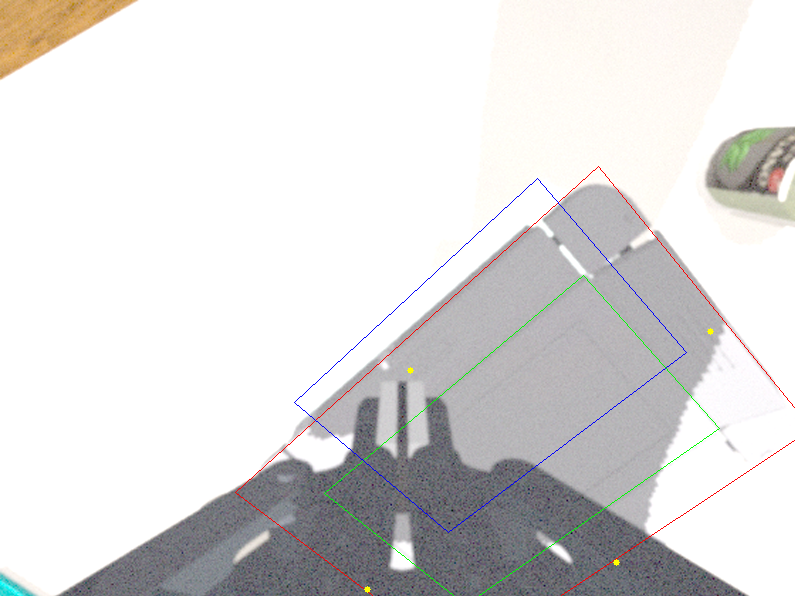

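```bash
python3 - <<'E'
from h import *
print(togo([.51,-.1051,.2722]))
E
python3 -m crank '10 4 -55 0 0 0; 10 4 -55 0 0 0; 10 4 -55 0 0 0; 10 4 -27 0 0 0; 1 1 0 0 0 0'|grep -E 'eef|force';  python3 - <<'E'
from h import *
st=readout.get_state(); C=cam('wrist',st); im=optics.read_camera('wrist'); np.save('w9.npy',im)
f=lambda im,o:cv2.resize((np.clip(im[80:290,180:410]/120.,0,1)**.6*255).astype(np.uint8),None,fx=1.74*1,fy=1.74,interpolation=cv2.INTER_CUBIC)
save(np.hstack([f(np.load('w1.npy'),0),f(im,0)]),'w9.png')
print(togo([.51,-.1051,.2722]),{s:tgt(s,.1)[1] for s in PT})
E
```

```text
[  41.6   17.2 -193.3]
eef_pos: [0.5108, -0.1057, 0.2726]
contact_force: [-0.5, 0.6, -0.1]
[ 0.4  0.2 -2.1] {'near': array([-39.2, -16.8, 170.1]), 'far': array([ 57.1,  82.1, 170.1]), 'left': array([ 76.3, -32.9, 170.1]), 'right': array([-58.4,  98.2, 170.1])}
```

View pics/w9.png

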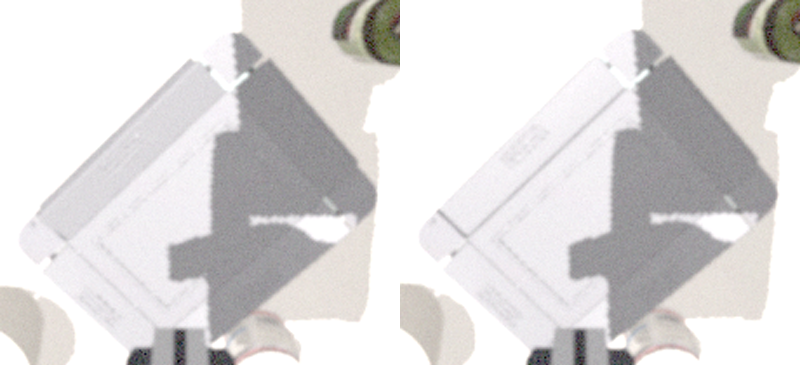

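The near section now shades the same as the panel in the right-hand view, so it's flush. Next is the left side.

```bash
python3 -m crank '38 -16 40 0 0 0; 38 -16 40 0 0 0; 0 0 55 0 0 0; 0 0 35 0 0 0; 0 0 20 0 0 0'|grep -E 'eef|force'; python3 -m crank '0 0 15 0 0 0; 0 0 5 0 0 0; 0 0 0 0 0 0'|grep -E 'eef|force'; python3 - <<'E'
from h import *
im=optics.read_camera('wrist')
im=(np.clip(im/130.,0,1)**.5*255).astype(np.uint8)
overlay(im,cam('wrist',readout.get_state()),POSE,'w10.png'); print(tgt('left',.056))
save(optics.read_camera('side'),'s10.png')
E
```

```text
eef_pos: [0.5079, -0.0223, 0.0749]
contact_force: [-0.8, 0.4, 0.8]
eef_pos: [0.5122, -0.0233, 0.0606]
contact_force: [-0.5, -0.3, 0.2]
(array([ 0.51165221, -0.02238106,  0.056     ]), array([ 0.4, -1.5,  5.3]))
```

View pics/w10.png

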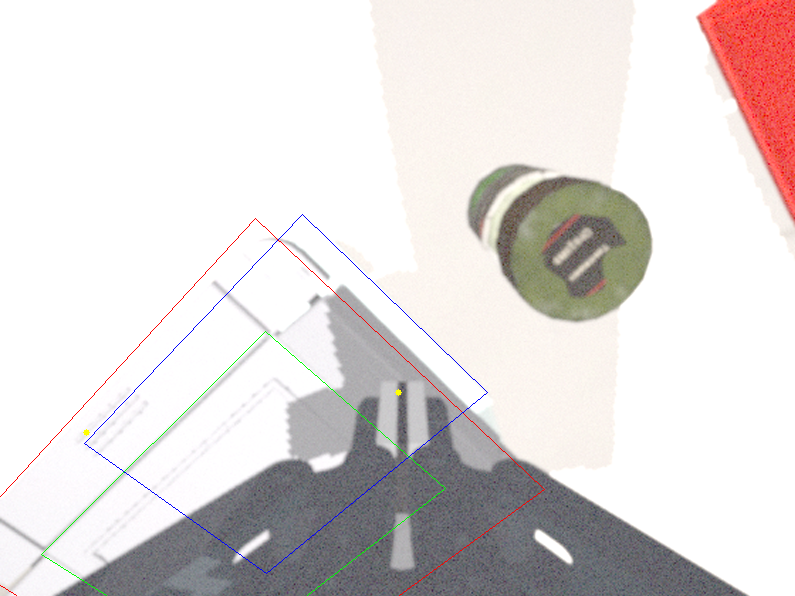

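The box has slid about 4 mm along tool x, with its inner corner at (277,332) against (265,332) in the model. I'll correct by 3 mm and press.

```bash
python3 -m crank '3 -1 3 0 0 0; 0 0 2 0 0 0; 0 0 2 0 0 0'|grep -E 'eef|force'; python3 -m crank '0 0 1 0 0 0; 0.3 -0.3 1 0 0 0'|grep -E 'eef|force'; python3 -m crank '0.3 -0.3 1 0 0 0; 0.3 -0.3 1 0 0 0'|grep -E 'eef|force'
```

```text
eef_pos: [0.5129, -0.0199, 0.0539]
contact_force: [-0.8, 2.4, 1.6]
eef_pos: [0.5127, -0.0194, 0.052]
contact_force: [-0.5, 1.9, 2.1]
eef_pos: [0.5126, -0.0188, 0.0502]
contact_force: [-1.4, 1.3, 4.3]
```

```bash
python3 -m crank '0.3 -0.3 1 0 0 0; 0 0 0 0 0 0'|grep -E 'eef|force'; python3 -m crank '0.3 -0.3 1 0 0 0; 0 0 0 0 0 0'|grep -E 'eef|force'
```

```text
eef_pos: [0.5125, -0.0184, 0.0492]
contact_force: [-0.1, 1.4, 4.2]
eef_pos: [0.5122, -0.0181, 0.0477]
contact_force: [0.3, -0.3, 0.9]
```

```bash
python3 -m crank '0 0 1 0 0 0; 0 0 1 0 0 0'|grep -E 'eef|force'; python3 -m crank '0 0 -40 0 0 0; 0 0 -55 0 0 0; -35 25 -50 0 0 0; -37 22 -50 0 0 0; 0 0 -30 0 0 0'|grep -E 'eef|time|force'; python3 - <<'E'
from h import *
print(togo([.51,-.1051,.2722]))
im=optics.read_camera('wrist')
im=(np.clip(im/130.,0,1)**.6*255).astype(np.uint8)
overlay(im,cam('wrist',readout.get_state()),POSE,'w11.png')
E
```

```text
eef_pos: [0.5115, -0.0183, 0.0452]
contact_force: [0.4, -0.1, -0.4]
time: 14.8
eef_pos: [0.5244, -0.1015, 0.2679]
contact_force: [0.7, -0.2, -0.2]
[ -9.3 -11.5  -4.3]
```

View pics/w11.png

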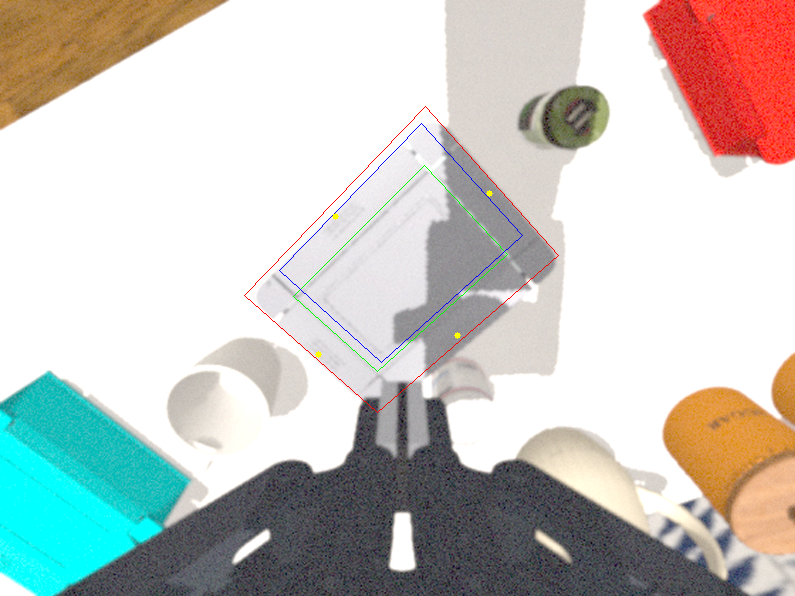

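```bash
python3 - <<'E'
from h import *
print(tgt('right',.1),tgt('far',.1)[1])
E

```

```text
(array([ 0.57434779, -0.19961894,  0.1       ]), array([-68.9,  83.8, 172.8])) [ 46.6  67.3 172.7]
```

```bash
python3 -m crank '-34 42 25 0 0 0; -32 42 25 0 0 0; 0 0 60 0 0 0; 0 0 50 0 0 0; 0 0 30 0 0 0'|grep -E 'eef|force'; python3 -m crank '0 0 15 0 0 0; 0 0 3 0 0 0; 0 0 0 0 0 0'|grep -E 'eef|force'; python3 - <<'E'
from h import *
im=optics.read_camera('wrist')
im=(np.clip(im/130.,0,1)**.5*255).astype(np.uint8)
overlay(im,cam('wrist',readout.get_state()),POSE,'w12.png'); print(tgt('right',.056))
E
```

```text
eef_pos: [0.5697, -0.1927, 0.0705]
contact_force: [1.1, 0.2, 1.0]
eef_pos: [0.5733, -0.1942, 0.0589]
contact_force: [-0.4, 0.1, -0.2]
(array([ 0.57434779, -0.19961894,  0.056     ]), array([-4.5,  2.9,  3.3]))
```

View pics/w12.png

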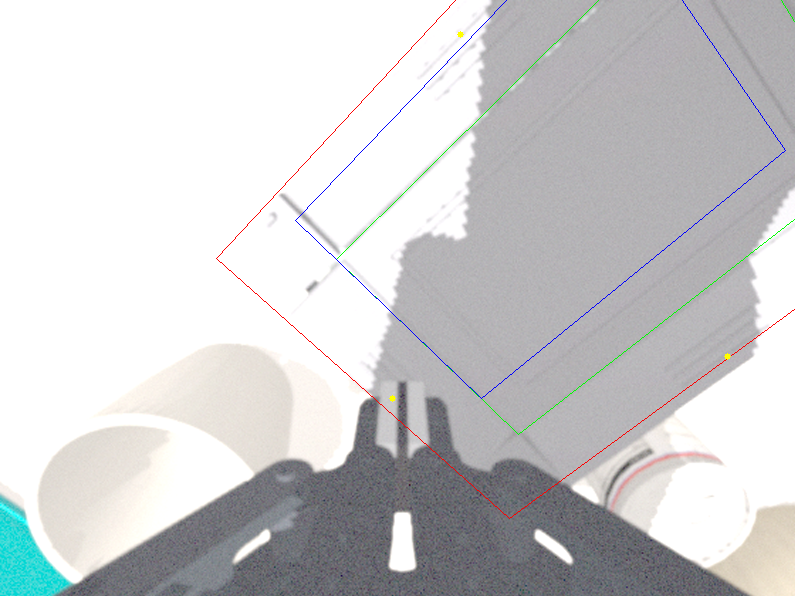

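Alignment holds to about 2 mm. I'll shift 3–4 mm outward and press.

```bash
python3 -m crank '-2.5 2.5 0 0 0 0; 0 0 3 0 0 0; 0 0 2 0 0 0'|grep -E 'eef|force'; python3 -m crank '0 0 1 0 0 0; -0.3 0.3 1 0 0 0'|grep -E 'eef|force'; python3 -m crank '-0.3 0.3 1 0 0 0; -0.3 0.3 1 0 0 0'|grep -E 'eef|force'; python3 -m crank '-0.3 0.3 1 0 0 0; 0 0 0 0 0 0'|grep -E 'eef|force'
```

```text
eef_pos: [0.5737, -0.1972, 0.0526]
contact_force: [0.3, -0.5, 0.2]
eef_pos: [0.5739, -0.1978, 0.0509]
contact_force: [-1.4, -0.4, 1.8]
eef_pos: [0.5741, -0.1985, 0.0492]
contact_force: [-2.0, 0.1, 4.7]
eef_pos: [0.5743, -0.1987, 0.0473]
contact_force: [-0.4, -0.1, 1.5]
```

```bash
python3 -m crank '0 0 1 0 0 0; 0 0 1 0 0 0'|grep -E 'eef|force'; python3 -m crank '0 0 -40 0 0 0; 0 0 -55 0 0 0; 0 0 0 0 0 0'|grep -E 'eef|time|force'; python3 - <<'E'
from h import *
print(tgt('far',.1))
im=optics.read_camera('wrist')
im=(np.clip(im/130.,0,1)**.6*255).astype(np.uint8)
overlay(im,cam('wrist',readout.get_state()),POSE,'w13.png')
E
```

```text
eef_pos: [0.5738, -0.1981, 0.0447]
contact_force: [-0.8, -0.8, 0.1]
time: 17.65
eef_pos: [0.5776, -0.2002, 0.1465]
contact_force: [0.1, 0.2, 0.3]
(array([ 0.60805007, -0.08798939,  0.1       ]), array([114.6, -19.9,  46.2]))
```

View pics/w13.png

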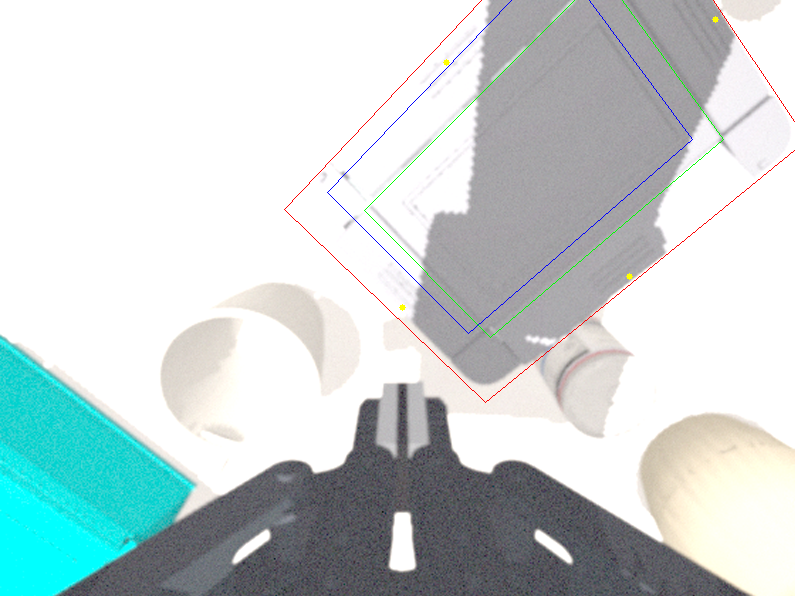

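```bash
python3 -m crank '57 -10 0 0 0 0; 57 -10 0 0 0 0; 0 0 40 0 0 0; 0 0 35 0 0 0; 0 0 10 0 0 0'|grep -E 'eef|force'; python3 -m crank '0 0 1 0 0 0; 0 0 0 0 0 0'|grep -E 'eef|force'; python3 - <<'E'
from h import *
im=optics.read_camera('wrist')
im=(np.clip(im/130.,0,1)**.5*255).astype(np.uint8)
overlay(im,cam('wrist',readout.get_state()),POSE,'w14.png'); print(tgt('far',.056))
E
```

```text
eef_pos: [0.6004, -0.0852, 0.0508]
contact_force: [-2.1, 0.9, 1.3]
eef_pos: [0.6048, -0.0874, 0.0558]
contact_force: [0.6, -0.4, -0.7]
(array([ 0.60805007, -0.08798939,  0.056     ]), array([0.7, 3. , 0.2]))
```

View pics/w14.png

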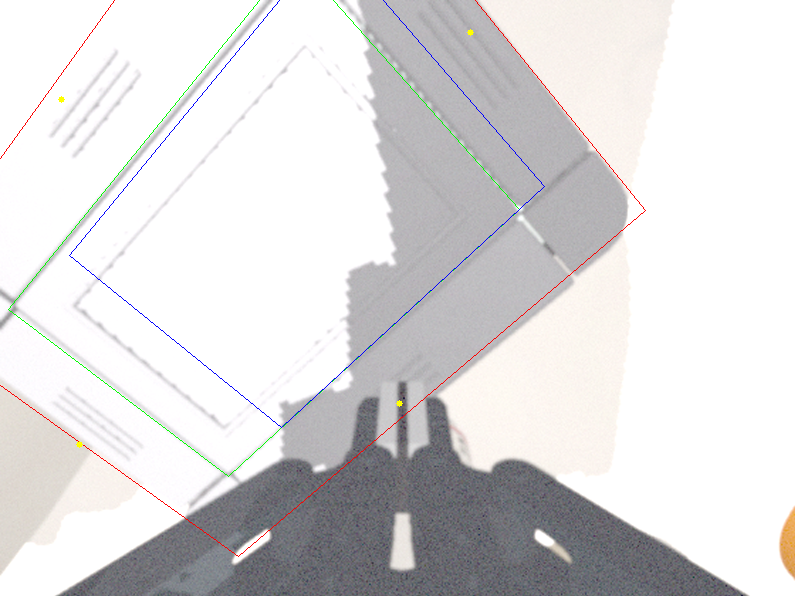

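The overlay fits well: the left section (460,40) and right section (100,430) lie flush. Pressing the far side.

```bash
python3 -m crank '0.8 2 2 0 0 0; 0 0 2 0 0 0; 0 0 1 0 0 0'|grep -E 'eef|force'; python3 -m crank '0.3 0.3 1 0 0 0; 0.3 0.3 1 0 0 0'|grep -E 'eef|force'; python3 -m crank '0.3 0.3 1 0 0 0; 0 0 0 0 0 0'|grep -E 'eef|force'
```

```text
eef_pos: [0.6068, -0.0871, 0.0504]
contact_force: [-0.2, -0.3, 2.5]
eef_pos: [0.6075, -0.087, 0.0486]
contact_force: [-0.4, -0.1, 3.7]
eef_pos: [0.6066, -0.0862, 0.0458]
contact_force: [-0.4, 0.5, -0.1]
```

```bash
python3 -m crank '0 0 1 0 0 0; 0 0 0.7 0 0 0'|grep -E 'eef|force'; python3 -m crank '0 0 -40 0 0 0; 0 0 -55 0 0 0; -25 -35 -40 0 0 0; -25 -35 -40 0 0 0; -10 -25 -40 0 0 0'|grep -E 'eef|time|force'; python3 -m crank '0 -40 -10 0 0 0; 0 0 0 0 0 0; 0 0 0 0 0 0'|grep -E 'eef|time|force'; python3 - <<'E'
from h import *
st=readout.get_state()
im0=optics.read_camera('wrist'); C=cam('wrist',st)
im=(np.clip(im0/130.,0,1)**.6*255).astype(np.uint8)
save(cv2.resize(im,None,fx=1.42,fy=1.42,interpolation=cv2.INTER_CUBIC),'w15.png')
for n,z in (('spice_jar',.05),('mug',.047),('tin',.036),('food_box',.08)):
    for d in optics.recognise('wrist',n)[:1]: print(n,d['p'],np.round(onplane(C,np.array(d['xy'])*[560,420],z),3))
save(optics.read_camera('scene'),'c15.png');save(optics.read_camera('side'),'s15.png')
a=cv2.imread('pics/c15.png')[150:290,215:365]; b=cv2.imread('pics/s15.png')[150:290,215:365]
cv2.imwrite('pics/crop15.png',np.hstack([cv2.resize(x,None,fx=2.66,fy=2.66,interpolation=cv2.INTER_CUBIC) for x in (a,b)]))
E
```

```text
eef_pos: [0.6065, -0.0862, 0.044]
contact_force: [0.6, 0.2, 0.4]
time: 20.38
eef_pos: [0.494, -0.1012, 0.2607]
contact_force: [0.9, -1.2, -0.1]
time: 20.75
eef_pos: [0.4595, -0.0843, 0.2694]
contact_force: [-0.3, 0.7, -0.3]
spice_jar 0.76 [0.485 0.048 0.05 ]
mug 0.84 [ 0.569 -0.305  0.047]
tin 0.88 [ 0.672 -0.1    0.036]
food_box 0.85 [0.477 0.17  0.08 ]
```

View pics/w15.png

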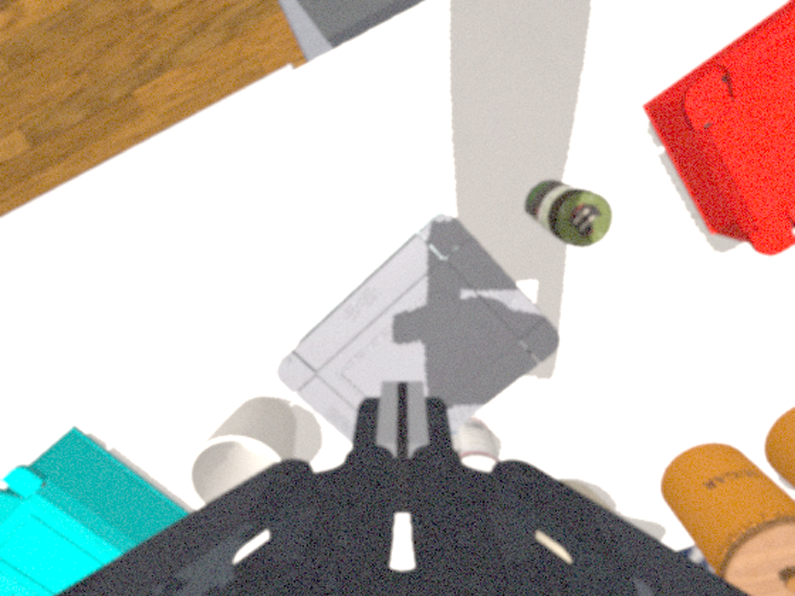

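View pics/crop15.png

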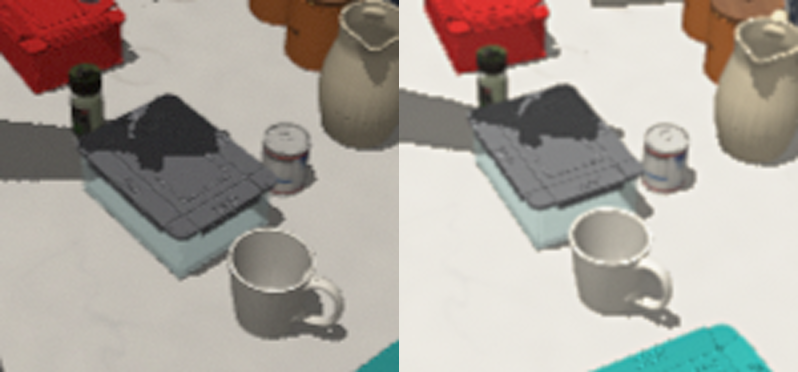

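All four sections look flat and the bystanders are at the same pixels as before. There is a bright slit at the near-left corner, (440,250), so I'll take one more view from elsewhere to verify left and far.

```bash
python3 -m crank '40 10 -30 0 0 0; 50 10 0 0 0 0; 50 0 0 0 0 0; 0 0 0 0 0 0;0 0 0 0 0 0'|grep -E 'eef|time|force'; python3 - <<'E'
from h import *
st=readout.get_state()
im0=optics.read_camera('wrist'); C=cam('wrist',st)
q=proj(C,[[.543,-.111,.078]])[0]; print(q)
im=(np.clip(im0/150.,0,1)**.6*255).astype(np.uint8)
x,y=[int(v) for v in q]; a=im[max(0,y-110):y+110,max(0,x-130):x+130]
save(cv2.resize(a,None,fx=2.7,fy=2.7,interpolation=cv2.INTER_CUBIC),'w16.png')
E
```

```text
time: 21.72
eef_pos: [0.5363, 0.0343, 0.2994]
contact_force: [0.2, -0.4, -0.6]
[178.80654204 226.78894217]
```

View pics/w16.png

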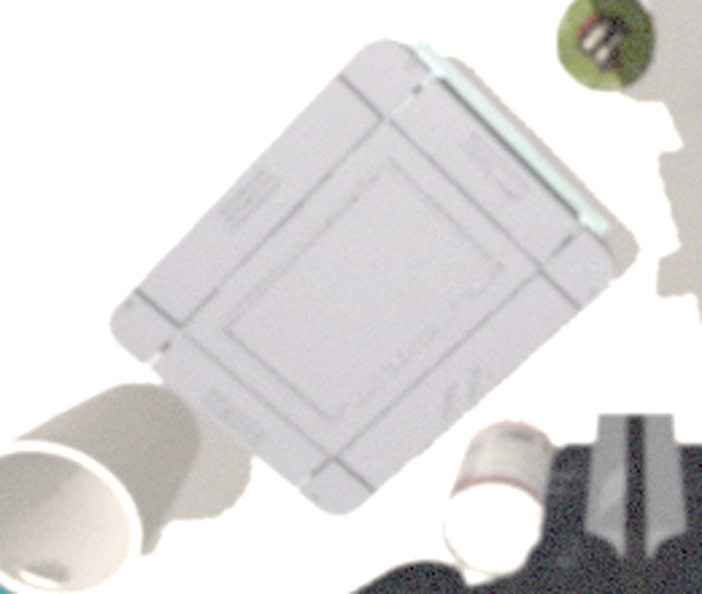

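Shading is uniform, but the left slit looks longer than the right one. I'll check by back-projecting slit and edge points onto the z = 78 mm plane.

```bash
python3 - <<'E'
from h import *
st=readout.get_state(); C=cam('wrist',st)
o=np.array([178-130,226-110])
def f(p):
    w=onplane(C,np.array(p)/2.7+o,.078); d=w[:2]-[.543,-.111]; c,s=np.cos(.34),np.sin(.34)
    return np.round([(c*d[0]+s*d[1])*1e3,(-s*d[0]+c*d[1])*1e3],1)
for n,p in dict(inNL=(386,119),inNR=(182,327),inFR=(334,461),inFL=(541,270),Ledge1=(440,75),Ledge2=(580,222),Redge1=(162,370),Redge2=(303,487),Nedge1=(342,73),Nedge2=(133,288),Fedge1=(375,492),Fedge2=(582,307)).items(): print(n,f(p))
im=cv2.cvtColor(optics.read_camera('wrist'),cv2.COLOR_RGB2GRAY)
for n,p in dict(near=(200,255),left=(470,190),left2=(500,220),right=(250,400),right2=(290,440),far=(450,390),panel=(400,230),panel2=(300,350)).items():
    q=(np.array(p)/2.7+o).astype(int); print(n,im[q[1]-3:q[1]+4,q[0]-3:q[0]+4].mean().round(1))
g=np.load('w1.npy'); g=cv2.cvtColor(g,cv2.COLOR_RGB2GRAY)
C=cam('wrist',{'eef_pos':np.load('w1s.npy')[:3],'tcp_rot':np.load('w1s.npy')[3:]})
for n,b in dict(near=(-.06,-.03,.082),right=(-.02,-.085,.082),panel=(-.02,-.05,.078)).items():
    q=proj(C,boxpts(.543,-.111,.34,b))[0].astype(int); print('before',n,g[q[1]-3:q[1]+4,q[0]-3:q[0]+4].mean().round(1))
E
```

```text
inNL [-44.   73.4]
inNR [-46.9 -68. ]
inFR [ 47.9 -72.3]
inFL [50.2 71.5]
Ledge1 [-40.3 104. ]
Ledge2 [ 46.7 100.4]
Redge1 [-40.2 -92.6]
Redge2 [ 46.6 -94.6]
Nedge1 [-69.9  74.9]
Nedge2 [-74.2 -68.4]
Fedge1 [ 73.3 -71.3]
Fedge2 [75.9 72. ]
near 111.0
left 108.4
left2 105.7
right 106.3
right2 107.2
far 108.2
panel 113.1
panel2 110.3
before near 94.4
before right 108.3
before panel 106.7
```

```bash
python3 - <<'E'
from h import *
im=optics.read_camera('wrist')[116:336,40:310]
save(cv2.resize(np.clip(im*1.1,0,255).astype(np.uint8),None,fx=2.7,fy=2.7,interpolation=cv2.INTER_LANCZOS4),'w17.png')
E
```

```text
(no output)
```

View pics/w17.png

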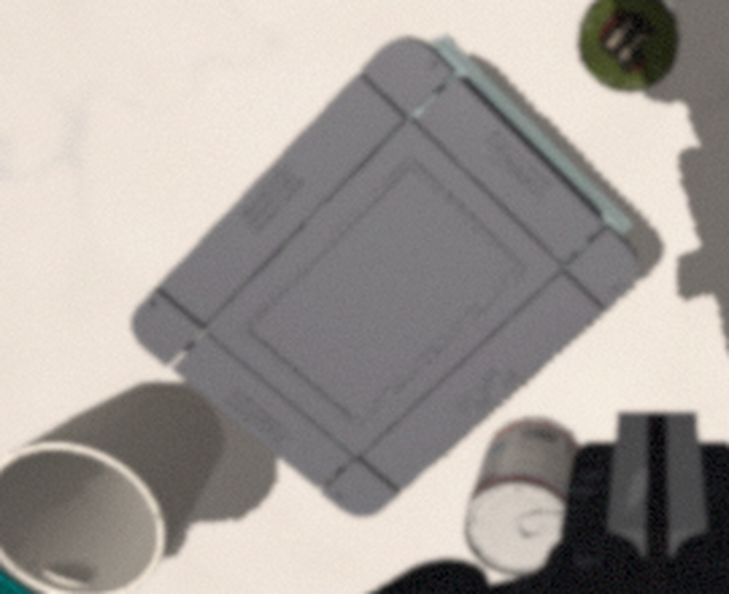

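All four section edges line up with the lid corners, the shading is uniform, and the arm is clear. Handing in.

```bash
python3 -c "
from plant import ctrl,readout
print(readout.get_state()['contact_force'],readout.get_state()['time']); print(ctrl.sign_off())"
```

```text
[-0.59591705 -0.14276208  0.14403311] 21.875
the job is handed in; nothing more can be done
None
```

I pressed the rim sections shut with the closed fingertips, in the order near, left, right, far, and handed the job in at about 22 s.

- **Snaps:** On each side the force rose to about 4–5 N vertical, then dropped to about zero. It stayed there as I pushed on to about flush height.
- **Last pictures:** The wrist, scene and side pictures show all four sections flush with the lid. The jar and tin were found within about 20 mm of where I first measured them, and the mug within about 10–15 mm. In the scene and side pictures they stand at unchanged pixels. The arm was clear and touching nothing.

Some checks disagreed or fell short:
- **Contact height:** First contact came about 25–30 mm lower in TCP height than the description implied, so I went by force rather than by nominal height.
- **Box position:** It seemed to slide up to about 4 mm while being pressed, within the 40 mm allowed.
- **Right edge:** It measured at 94 mm from the box centre instead of 100 mm. I put this down to picking the wrong pixels along a washed-out edge.
- **Left slit:** The slit between the left section and its corner looked bright in some views and dark in others. I took this to be the viewing angle.
- **Finding the box:** In the last check the network's best match for the food box was the red look-alike, so I checked the box by eye and by calculation instead.

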